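Lock out the drill, pump the oiler, release the emergency stop

TASK

Before oiling the drill, push the red emergency-stop mushroom down until it stays latched. With it still latched, push the blue pump cap of the oiler fully down and let it spring back up. Then twist the red mushroom clockwise until it releases, and let go so that it pops fully up and turns back by itself; leave the things lying around undisturbed.

Things in the scene. Friction and masses are not known exactly. Their poses are not given: they have to be found in the camera images.
- estop_box: Yellow emergency-stop box, 80 x 80 mm, its top face 60 mm high, bolted to the bench. On its middle stands the red mushroom head. Origin at the centre of its underside, z up. It may stand left or right, turned by up to 0.6 rad.
- estop_top (a point): Centre of the flat top of the red mushroom head (three white clockwise arrows on it), a round disc of 40 mm diameter, 22 mm tall, over a black collar of 32 mm diameter, 6 mm high on the box. Released, this top is 105 mm above the bench and the head's underside 23 mm above the box's top face; latched, both are about 8 mm lower. The point moves and turns with the head.
- estop_press (a joint): How far the mushroom is pushed down, m: 0 fully up, 0.010 at the bottom stop. 2 N starts it, about 5 N passes the catch; pushed to at least 0.008 and let go, it stays latched at 0.0075. Let go before that, it springs up again. Once latched it comes up only after the head is twisted; pulling does not free it.
- estop_twist (a joint): Turn of the mushroom head, rad, growing clockwise seen from above: 0 at rest, stop at 1.05. The catch lets go at about 0.4 rad; turn to about 0.8 to be sure. A light spring (up to about 0.13 N m) turns it back to 0 within 1 s once it is let go. A latched head held by the fingers may pop up only when they open.
- oiler: Oiler bolted to the bench: amber round reservoir of 64 mm diameter with a black lid of 68 mm diameter, lid top 106 mm high, on a 100 x 90 mm dark steel foot plate. Origin at the centre of its underside, z up. It may stand left or right, turned by up to 0.6 rad.
- oiler_top (a point): Centre of the flat top of the oiler's blue round pump cap, 34 mm in diameter and 20 mm tall, 140 mm above the bench when up. Moves with the cap.
- oiler_cap (a joint): How far the pump cap is pushed down, m: 0 fully up, 0.010 at its bottom stop. It springs back when let go; 2 N starts it and 6 N takes it to the stop.
- screwdriver: Loose screwdriver with a red handle lying on the bench, bystander. Origin at the middle of its underside.
- jar: Loose closed jar with a white cap, 56 mm diameter, 75 mm high, bystander. Origin at the centre of its underside.
- offcut: Loose wooden offcut, 50 x 90 x 22 mm, bystander. Origin at the centre of its underside.
- mug: Loose blue mug, 72 mm rim diameter, 85 mm high, bystander. Origin at the centre of its underside.

How it is judged:
On the way, in this order (a step that is already met when the one before it is completed fails the run):
1. the red mushroom is pushed down (past 6 mm) and stays there (value of joint estop_press above 0.006 m), for 0.3 s.
2. the oiler's cap is pushed down by at least 6 of its 10 mm while the mushroom is latched (value of joint each of oiler_cap, estop_press above 0.006 m), for 0.05 s.
3. the cap is back up (within 2 mm) with the mushroom still latched (value of joint oiler_cap below 0.002 m and value of joint estop_press above 0.006 m), for 0.1 s.
4. the mushroom is twisted clockwise by more than 0.3 rad (value of joint estop_twist above 0.3 rad), for 0.05 s.
At the end, for the whole second after the job is handed in: The mushroom is fully up (within 2 mm) and turned back (within 0.25 rad of rest), and the oiler's cap is fully up (within 2 mm) (value of joint each of estop_press, oiler_cap below 0.002 m and value of joint estop_twist below 0.25 rad); the robot touches nothing.
It fails at once if the oiler's cap is pushed (past 4 mm) while the emergency stop is not latched down (less than 4 mm) (value of joint oiler_cap above 0.004 m and value of joint estop_press below 0.004 m).
It fails at once if a bystander (screwdriver, jar, offcut, mug) is moved by more than 30 mm (distance of any of screwdriver, jar, offcut, mug from where it was at the start of the episode above 0.03 m).
It also fails if it takes over 54 s, if anything falls off the work surface, if the arm or the gripper's body presses on something with over 40 N, if the wrist force passes 120 N, or if a joint passes its speed limit or range.

ROBOT

A 6-joint arm with a two-finger parallel gripper is mounted at the origin on the work surface. World frame = base frame: x ahead of the robot, y to its left, z up, the work surface at z = 0. Lengths are in m, angles in rad, forces in N, time in s.
With the tool pointing down it reaches from about 0.35 to 0.8 m from the base axis. Payload 7.3 kg.
Tool frame: the origin (TCP) lies midway between the tips of the shut fingers; the grasp point (between the pads) lies 19 mm behind it; z points along the fingers, y is the line along which they close (so a half turn about z gives the same grasp; the last joint's range is limited). The gripper opens to 85 mm and grips with 20 to 120 N. Pads are 22 mm wide; open, the fingers measure 114 mm over their backs; the gripper's body (76 mm by 85 mm) begins 54 mm behind the grasp point. The pads swing forward as they close: fully open they stand 13 mm farther back than shut.
Start: joints at [-1.339, 0.342, 1.524, -0, 1.275, -0.146], TCP at [0.194, -0.488, 0.231] pointing down, gripper open.
Joint ranges: [-2.53, 2.53], [-0.77, 2.02], [0.04, 2.7], [-1, 4.14], [0.28, 2.66], [-3.11, 3.11]. Speed limits (rad/s): [2.57, 2.57, 3.14, 3.14, 3.14, 3.14].

INTERFACE

Orientations are given as a unit quaternion [x, y, z, w].
In Python, from rig import ctrl gives the robot as it stands.
- The arm moves only by the tool send_rows, never from a script. Its argument "motion" is a list of rows, each a list of 6 numbers: the shift along the world's x, y, z in m, then the turn, a rotation vector about the world's x, y, z in rad. A call has 1 to 8 rows; each row shifts and turns the commanded pose from where the row before left it; what a row does not reach is not made up. A row lasts 1/12 s, in which the tool goes at most 41.7 mm and 7.16 degrees, less where a joint would pass 70% of its speed; a pose out of reach is approached as far as the arm can. A call is refused whole if a number of a shift passes 0.0417 or a number of a turn 0.125, either way. A call with a gripper value outside its range is refused whole. "hand" is the finger opening in m, from 0 to 0.0854, set as the call begins (left out, the last holds). The fingers move at their own pace and stop on an object; "force" is the grip in N (left out, the last holds). Time passes only in rows, so rows that do not move let the fingers close. It gives the time, the measured TCP pose, the force, the opening and the grip force at its end, in the units of the state.
- ctrl.state(): the state, without advancing time (a new reading comes with each control period).
- ctrl.capture(name): name is "scene" or "top" or "wrist"; returns the picture (384x512x3 uint8, red, green, blue); there is no depth.
- ctrl.calibration(name): a dict with "mtx" (3x3 intrinsics, pixels), "R" (3x3) and "t" (3): a world point X has camera coordinates R X + t. Camera axes: x right, y down, z forward; pixel columns grow to the right and rows downward; lengths in m; the calibration is good to about 2 mm. The wrist camera is an equidistant fisheye: a pixel r from the principal point sees the ray r / f radians off the axis. A picture is of the moment at which its call begins: read the wrist's pose just before it. calibration takes no time and is no camera call; for the wrist camera it gives the pose at the moment of the call.
- ctrl.finish_job(): hands the job in; it is judged then, once.
Trained networks look in the newest picture that a camera, given by its name, has taken for a name from the list of things; names that differ only in an ending like _2 or _b are one class to them, and where a whole thing is asked for, a point or a joint stands for the part that bears it (a point fixed in the world has none). Each returns a list of dicts, best first, with "p" (0 to 1); they miss things now and then, are a little off and sometimes report something else, mostly with a low value. They report only what shows in the picture. A call takes as long as a camera call.
- ctrl.regions_of(target, camera): "region" (384x512 bool, what is visible of it) and "extent" ([centre column, centre row, width, height] in pixels, round what is visible of it).
- ctrl.tip_of(target, camera): "xy" ([column, row] in pixels: a listed point, or the origin of a listed thing).
The state is a dict: "clock": time; "joints": joint angles; "joint_vel": joint speeds; "joint_torque": joint torques, N m; "tool_pos": TCP position; "orientation": TCP orientation; "wrist_force": force on the tool from outside, world axes, zero at the start; "wrist_torque": the same for the moment, N m; "grip_width": finger opening in m; "gripper_force": force on a finger pad.
Only numpy, scipy, OpenCV 4.12 (cv2) and the standard library are available. Lean on these libraries where they do the work, as an engineer would, in place of code of your own. Each camera call takes 0.05 s, during which the arm holds its last target. There are 200 camera calls.

## Working session

There is one attempt and no reset: what is moved stays moved. The work goes in short steps, Python scripts to look and compute and a tool call to move; the robot and the scene stay as the last step left them, time stands still between calls to the robot, and variables do not carry over. Pictures are saved under pics/ and viewed, at most 10 in all, crops included, and the job is handed in when it is done.

Besides the shell and the picture viewer there is one more tool, called as a command line: name --pt "numbers of a row" for each row, then --argument value for the rest. send_rows: Moves the arm, as the interface text tells. Its arguments: {"type":"object","properties":{"motion":{"type":"array"},"hand":{"type":"number"},"force":{"type":"number"}},"required":["motion"]}

```bash
mkdir -p pics
cat > h.py <<'E'
import numpy as np, cv2
from rig import ctrl
def ray(cal,xy,fish=False):
    K=np.array(cal["mtx"]);R=np.array(cal["R"]);t=np.array(cal["t"])
    d=np.array([(xy[0]-K[0,2])/K[0,0],(xy[1]-K[1,2])/K[1,1]])
    if fish:
        th=np.linalg.norm(d); s=np.sin(th)/th if th>1e-9 else 1
        v=np.array([d[0]*s,d[1]*s,np.cos(th)])
    else: v=np.array([*d,1.]);v/=np.linalg.norm(v)
    return -R.T@t, R.T@v
def tri(rs):
    A=np.zeros((3,3));b=np.zeros(3)
    for o,v in rs:
        P=np.eye(3)-np.outer(v,v);A+=P;b+=P@o
    X=np.linalg.solve(A,b)
    return X,[np.linalg.norm((np.eye(3)-np.outer(v,v))@(X-o)) for o,v in rs]
def atz(r,z): o,v=r; return o+v*(z-o[2])/v[2]
E
python3 - <<'E'
from h import *
ims={}
for c in ("scene","top"):
    ims[c]=ctrl.capture(c)
cv2.imwrite("pics/a.png",cv2.cvtColor(np.vstack([ims["scene"],ims["top"]]),cv2.COLOR_RGB2BGR)[:, :] if 0 else cv2.resize(cv2.cvtColor(np.hstack([ims["scene"],ims["top"]]),cv2.COLOR_RGB2BGR),(800,300)))
cv2.imwrite("pics/top.png",cv2.cvtColor(ims["top"],cv2.COLOR_RGB2BGR))
z={"estop_top":.105,"oiler_top":.14}
for n in ("estop_top","oiler_top","estop_box","oiler","jar","mug","offcut","screwdriver"):
    rs=[]
    for c in ("scene","top"):
        d=ctrl.tip_of(n,c)[:2]
        print(n,c,[(np.round(q["xy"],1),round(q["p"],2)) for q in d])
        if d:
            r=ray(ctrl.calibration(c),d[0]["xy"]); rs.append(r); print("   atz",np.round(atz(r,z.get(n,0)),4))
    if len(rs)==2: X,e=tri(rs);print("  tri",np.round(X,4),np.round(e,4))
s=ctrl.state();print(s["clock"],s["tool_pos"],s["orientation"],s["wrist_force"])
E
```

```text
estop_top scene [(array([321.3, 243. ]), 0.6)]
   atz [0.589  0.2047 0.105 ]
estop_top top [(array([166.4, 202.8]), 0.57)]
   atz [0.5875 0.2068 0.105 ]
  tri [0.5882 0.2057 0.105 ] [0.0013 0.0013]
oiler_top scene [(array([245.5, 126. ]), 0.69)]
   atz [ 0.4721 -0.1512  0.14  ]
oiler_top top [(array([328.1, 247.3]), 0.54)]
   atz [ 0.4843 -0.157   0.14  ]
  tri [ 0.4809 -0.1499  0.1513] [0.0056 0.0056]
estop_box scene [(array([317.3, 256.5]), 0.9)]
   atz [0.5803 0.2003 0.    ]
estop_box top [(array([180.8, 205.6]), 0.56), (array([391.4, 191.6]), 0.42)]
   atz [0.5955 0.1924 0.    ]
  tri [0.5897 0.1965 0.0125] [0.0074 0.0074]
oiler scene [(array([244.6, 158.2]), 0.97)]
   atz [ 0.4814 -0.1514  0.    ]
oiler top [(array([317.6, 248.6]), 0.71), (array([180.1, 205.1]), 0.57)]
   atz [ 0.4854 -0.1576  0.    ]
  tri [ 0.4834 -0.1544  0.0007] [0.0037 0.0037]
jar scene [(array([336.9, 313.7]), 0.58), (array([320.2, 241.8]), 0.31)]
   atz [0.6648 0.3284 0.    ]
jar top [(array([127.5, 173.8]), 0.88)]
   atz [0.6788 0.3331 0.    ]
  tri [0.673  0.3281 0.0213] [0.0021 0.0021]
mug scene [(array([160.5, 156.7]), 0.85)]
   atz [ 0.6442 -0.3387  0.    ]
mug top []
offcut scene [(array([288.9, 175.1]), 0.65)]
   atz [ 0.4389 -0.0169  0.    ]
offcut top [(array([263. , 264.6]), 0.87)]
   atz [ 0.4458 -0.0185  0.    ]
  tri [ 0.4444 -0.0161  0.0077] [0.0026 0.0026]
screwdriver scene [(array([217. , 244.8]), 0.82)]
   atz [ 0.732  -0.0151  0.    ]
screwdriver top [(array([266.1, 153.8]), 0.84)]
   atz [ 0.734  -0.0278  0.    ]
  tri [ 0.7328 -0.0232 -0.0078] [0.0058 0.0058]
0.9 [ 0.19367266 -0.48798733  0.23134054] [ 9.82216185e-01  1.87753461e-01 -3.46117266e-06  6.27716231e-05] [0.84477788 0.79073568 0.41171713]
```

View pics/a.png

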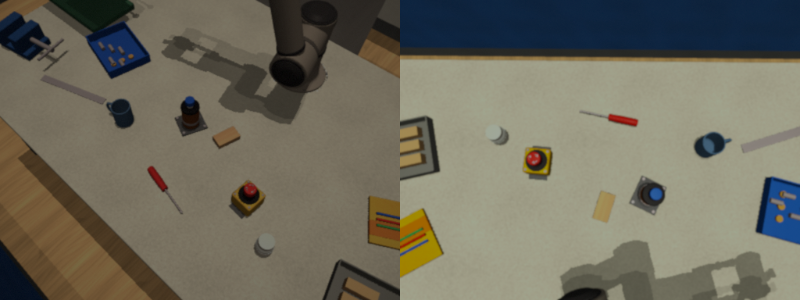

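View pics/top.png

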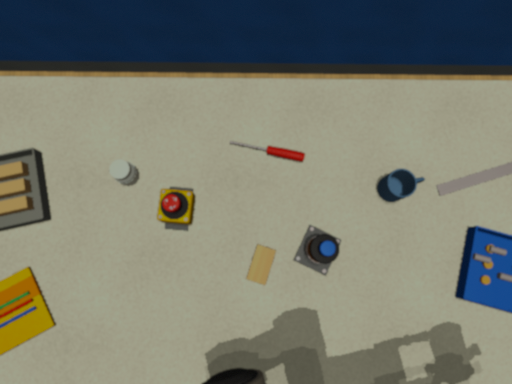

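The top view shows the red mushroom on its box at about (171,203) and the blue cap at (328,248), with the offcut between them at (261,264). The jar is at (124,172). In the scene view the cap is at roughly (243,127) and the mushroom at (320,243) full size. I'll start moving, and refine with the wrist camera.

send_rows --pt "0.018 0.032 0.003 0 0 0" --pt "0.018 0.032 0.003 0 0 0" --pt "0.018 0.032 0.003 0 0 0" --pt "0.018 0.032 0.003 0 0 0" --pt "0.018 0.032 0.003 0 0 0" --pt "0.018 0.032 0.003 0 0 0" --pt "0.018 0.032 0.003 0 0 0" --pt "0.018 0.032 0.003 0 0 0" --hand 0

```text
clock: 1.57
tool_pos: [0.3382, -0.2304, 0.2557]
orientation: [0.982, 0.188, 0.0, 0.0]
wrist_force: [0.3, -0.8, 0.1]
grip_width: -0.0003
gripper_force: 0.0
```

```bash
cat > w.py <<'E'
from h import *
import sys,json,os
# wrist measurement, accumulates rays
def look(names,tag):
    F="rays.json"; D=json.load(open(F)) if os.path.exists(F) else []
    cal=ctrl.calibration("wrist"); im=ctrl.capture("wrist")
    np.savez("pics/"+tag,im=im,R=cal["R"],t=cal["t"],K=cal["mtx"])
    cv2.imwrite(f"pics/{tag}.png",cv2.cvtColor(im,cv2.COLOR_RGB2BGR))
    for n in names:
        for d in ctrl.tip_of(n,"wrist")[:1]:
            r=ray(cal,d["xy"],True); D.append([n,d["p"],r[0].tolist(),r[1].tolist()])
            print(n,round(d["p"],2),np.round(d["xy"],1),np.round(atz(r,.105 if n[0]=='e' else .14),4))
        rs=[(np.array(a[2]),np.array(a[3])) for a in D if a[0]==n]
        if len(rs)>1: X,e=tri(rs);print("  tri",np.round(X,4),np.round(e,4))
    json.dump(D,open(F,"w"))
    s=ctrl.state();print(s["clock"],np.round(s["tool_pos"],4),np.round(s["joints"],2))
look(sys.argv[2:],sys.argv[1])
E
python3 w.py w1 oiler_top estop_top
```

```text
oiler_top 0.91 [236.9   8.3] [ 0.4802 -0.1526  0.14  ]
1.7167 [ 0.3387 -0.2301  0.2558] [-0.78  0.11  1.77  0.    1.27  0.4 ]
```

send_rows --pt "0.018 0.032 0 0 0 0" --pt "0.018 0.032 0 0 0 0" --pt "0.018 0.032 0 0 0 0" --pt "0.018 0.032 0 0 0 0" --pt "0.018 0.032 0 0 0 0" --pt "0.018 0.032 0 0 0 0"

```text
clock: 2.22
tool_pos: [0.4464, -0.0396, 0.2553]
orientation: [0.982, 0.187, 0.0, 0.0]
wrist_force: [0.6, -0.2, 0.1]
grip_width: 0.0
gripper_force: 0.0
```

```bash
python3 w.py w2 oiler_top estop_top
```

```text
oiler_top 0.87 [382.7 194.9] [ 0.4829 -0.1526  0.14  ]
  tri [ 0.4817 -0.1528  0.1384] [0.0012 0.0012]
2.3667 [ 0.4464 -0.0391  0.255 ] [-0.26  0.18  1.68 -0.    1.28  0.93]
```

send_rows --pt "0.018 0.032 0 0 0 0" --pt "0.018 0.032 0 0 0 0" --pt "0.018 0.032 0 0 0 0" --pt "0.018 0.032 0 0 0 0" --pt "0.018 0.032 0 0 0 0"

```text
clock: 2.78
tool_pos: [0.5367, 0.1192, 0.2552]
orientation: [0.982, 0.186, -0.0, 0.0]
wrist_force: [1.4, -0.8, -0.8]
grip_width: 0.0001
gripper_force: 0.0
```

```bash
python3 w.py w3 oiler_top estop_top
```

```text
oiler_top 0.56 [441.9 302.5] [ 0.4803 -0.1531  0.14  ]
  tri [ 0.4812 -0.1526  0.14  ] [0.001  0.0017 0.0008]
estop_top 0.59 [199.9 100.8] [0.5882 0.2028 0.105 ]
2.9333 [0.5365 0.1197 0.2544] [ 0.08  0.37  1.41 -0.    1.36  1.27]
```

View pics/w3.png

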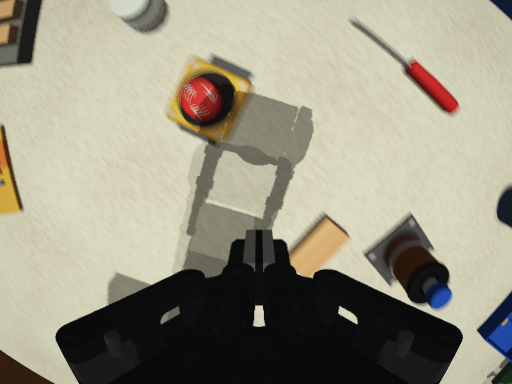

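The wrist picture shows the mushroom at (201,99), the jar clear of it at (138,12), and the blue cap at (438,294), all of which match the networks. Next I go over the mushroom and measure again.

send_rows --pt "0.017 0.028 -0.01 0 0 0" --pt "0.017 0.028 -0.02 0 0 0" --pt "0.017 0.028 -0.02 0 0 0" --pt "0 0 -0.03 0 0 0" --pt "0 0 0 0 0 0"

```text
clock: 3.35
tool_pos: [0.5842, 0.2017, 0.1691]
orientation: [0.982, 0.187, -0.006, 0.001]
wrist_force: [-1.0, -1.3, -1.5]
grip_width: -0.0
gripper_force: 0.0
```

```bash
python3 w.py w4 estop_top
```

```text
estop_top 0.68 [262.4 201.7] [0.5872 0.2016 0.105 ]
  tri [0.5884 0.2021 0.1086] [0. 0.]
3.45 [0.5862 0.2015 0.1748] [ 0.21  0.56  1.33 -0.    1.26  1.4 ]
```

send_rows --pt "0.001 0 -0.03 0 0 0" --pt "0 0 -0.025 0 0 0" --pt "0 0 -0.008 0 0 0" --pt "0 0 0 0 0 0" --pt "0 0 0 0 0 0"

```text
clock: 3.87
tool_pos: [0.5887, 0.2031, 0.1144]
orientation: [0.982, 0.187, 0.001, 0.0]
wrist_force: [-0.4, 0.2, 1.2]
grip_width: -0.0002
gripper_force: 0.0
```

send_rows --pt "0 0 -0.004 0 0 0" --pt "0 0 -0.004 0 0 0" --pt "0 0 -0.004 0 0 0" --pt "0 0 -0.002 0 0 0" --pt "0 0 0 0 0 0"

```text
clock: 4.28
tool_pos: [0.5883, 0.2041, 0.0987]
orientation: [0.982, 0.188, 0.001, 0.0]
wrist_force: [1.6, -0.5, 2.6]
grip_width: 0.0001
gripper_force: 1.1
```

send_rows --pt "0 0 -0.002 0 0 0" --pt "0 0 -0.002 0 0 0" --pt "0 0 -0.002 0 0 0" --pt "0 0 0 0 0 0" --pt "0 0 0 0 0 0"

```text
clock: 4.7
tool_pos: [0.5887, 0.2043, 0.0948]
orientation: [0.982, 0.188, 0.002, 0.0]
wrist_force: [-2.5, -1.4, 15.9]
grip_width: 0.0002
gripper_force: 8.2
```

send_rows --pt "0 0 0.003 0 0 0" --pt "0 0 0.004 0 0 0" --pt "0 0 0 0 0 0" --pt "0 0 0 0 0 0" --pt "0 0 0 0 0 0"

```text
clock: 5.12
tool_pos: [0.587, 0.204, 0.0985]
orientation: [0.982, 0.188, -0.001, 0.0]
wrist_force: [0.9, -0.8, 0.1]
grip_width: 0.0003
gripper_force: 0.0
```

Force went to zero at z=0.0985, which means the mushroom is latched. I'll rise, check it with the camera, and then go to the oiler.

send_rows --pt "0 0 0.03 0 0 0" --pt "0 0 0.03 0 0 0" --pt "0 0 0.03 0 0 0" --pt "-0.0107 -0.0357 0.015 0 0 0" --pt "-0.0107 -0.0357 0 0 0 0" --pt "-0.0107 -0.0357 0 0 0 0"

```text
clock: 5.62
tool_pos: [0.5552, 0.0963, 0.2049]
orientation: [0.982, 0.189, 0.001, 0.0]
wrist_force: [-0.0, 0.1, -1.0]
grip_width: -0.0
gripper_force: 0.0
```

```bash
rm rays.json; sed -i 's/\[:1\]:/[:1]:/' w.py; python3 w.py w5 estop_top
python3 - <<'E'
from h import *
# head height from its apparent shift: tops at latched/unlatched heights from this view, plus scene
ctrl.capture("scene");ctrl.capture("top")
for c in("scene","top"):
    d=ctrl.tip_of("estop_top",c)
    if d: print(c,d[0]["xy"],round(d[0]["p"],2))
im=np.load("pics/w5.npz")["im"]
cv2.imwrite("pics/w5c.png",cv2.resize(cv2.cvtColor(im,cv2.COLOR_RGB2BGR)[:220,80:370],None,fx=2,fy=2))
E
```

```text
estop_top 0.61 [159.5 112.2] [0.5889 0.2005 0.105 ]
5.7167 [0.5541 0.0927 0.2041] [ 0.03  0.43  1.46 -0.    1.25  1.23]
scene [322.6, 243.4] 0.6
```

View pics/w5c.png

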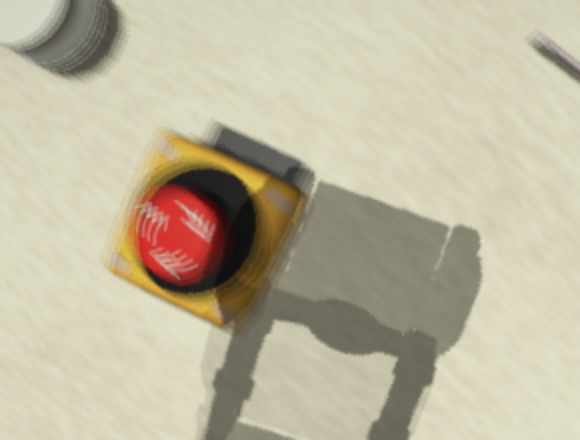

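The picture shows the mushroom around (180,235) of the crop, low on its box, with its arrows. The force reading had already shown the latch holding. On to the oiler.

send_rows --pt "-0.0105 -0.0351 0 0 0 0" --pt "-0.0105 -0.0351 0 0 0 0" --pt "-0.0105 -0.0351 0 0 0 0" --pt "-0.0105 -0.0351 0 0 0 0" --pt "-0.0105 -0.0351 0 0 0 0" --pt "-0.0105 -0.0351 0 0 0 0" --pt "-0.0105 -0.0351 0 0 0 0" --pt "0 0 0 0 0 0"

```text
clock: 6.58
tool_pos: [0.4814, -0.1531, 0.204]
orientation: [0.983, 0.186, -0.001, 0.001]
wrist_force: [0.8, -1.1, 0.2]
grip_width: -0.0001
gripper_force: 0.0
```

```bash
python3 w.py w6 oiler_top
```

```text
oiler_top 0.58 [259.7 203.9] [ 0.4827 -0.152   0.14  ]
6.6833 [ 0.4823 -0.149   0.204 ] [-0.45  0.33  1.62  0.    1.19  0.74]
```

send_rows --pt "0 0 -0.03 0 0 0" --pt "0 0 -0.025 0 0 0" --pt "0 0 -0.005 0 0 0" --pt "0 0 -0.004 0 0 0" --pt "0 0 -0.004 0 0 0" --pt "0 0 -0.004 0 0 0" --pt "0 0 0 0 0 0" --pt "0 0 0 0 0 0"

```text
clock: 7.35
tool_pos: [0.4829, -0.1485, 0.1333]
orientation: [0.982, 0.188, 0.001, 0.0]
wrist_force: [-0.5, 3.0, 3.8]
grip_width: -0.0004
gripper_force: 2.2
```

send_rows --pt "0 0 -0.001 0 0 0" --pt "0 0 -0.001 0 0 0" --pt "0 0 0 0 0 0" --pt "0 0 0 0 0 0"

```text
clock: 7.68
tool_pos: [0.4828, -0.1489, 0.131]
orientation: [0.982, 0.188, 0.001, 0.0]
wrist_force: [2.0, 4.4, 4.5]
grip_width: -0.0003
gripper_force: 2.7
```

send_rows --pt "0 0 -0.002 0 0 0" --pt "0 0 -0.002 0 0 0" --pt "0 0 0 0 0 0" --pt "0 0 0 0 0 0"

```text
clock: 8.02
tool_pos: [0.4832, -0.149, 0.1297]
orientation: [0.982, 0.188, 0.002, 0.001]
wrist_force: [-5.6, 6.9, 28.6]
grip_width: 0.0001
gripper_force: 14.0
```

send_rows --pt "0 0 0.01 0 0 0" --pt "0 0 0.03 0 0 0" --pt "0 0 0.03 0 0 0" --pt "0 0 0.02 0 0 0" --pt "0 0 0 0 0 0" --pt "0.0105 0.0352 0 0 0 0" --pt "0.0105 0.0352 0 0 0 0" --pt "0.0105 0.0352 0 0 0 0" --hand 0.0854

```text
clock: 8.68
tool_pos: [0.5134, -0.043, 0.2156]
orientation: [0.982, 0.187, -0.0, 0.0]
wrist_force: [-0.1, 0.4, 0.4]
grip_width: 0.0856
gripper_force: 0.0
```

send_rows --pt "0.0105 0.0352 0 0 0 0" --pt "0.0105 0.0352 0 0 0 0" --pt "0.0105 0.0352 0 0 0 0" --pt "0.0105 0.0352 0 0 0 0" --pt "0.0105 0.0352 0 0 0 0" --pt "0.0105 0.0352 0 0 0 0" --pt "0.0105 0.0352 0 0 0 0" --pt "0 0 0 0 0 0"

```text
clock: 9.35
tool_pos: [0.5876, 0.2086, 0.2146]
orientation: [0.982, 0.19, -0.0, -0.001]
wrist_force: [-1.0, -0.8, 0.5]
grip_width: 0.0857
gripper_force: 0.0
```

```bash
python3 w.py w7 estop_top; python3 -c "
from h import *
for _ in range(3):
    ctrl.capture('wrist'); s=ctrl.state(); print(np.round(s['tool_pos'],4),np.round(s['grip_width'],4))
im=ctrl.capture('scene'); print(ctrl.tip_of('oiler_top','scene')[:1], ctrl.tip_of('estop_top','scene')[:1])
"
```

```text
estop_top 0.83 [269.8 188.5] [0.5912 0.2011 0.105 ]
  tri [0.5895 0.2009 0.1025] [0.001 0.001]
9.45 [0.5868 0.204  0.2147] [ 0.21  0.53  1.26 -0.    1.35  1.4 ]
[0.5867 0.2028 0.215 ] 0.0852
[0.5868 0.2021 0.2154] 0.0852
[0.5869 0.2018 0.2158] 0.0853
[{'xy': [244.1, 125.5], 'p': 0.46}] [{'xy': [319.1, 242.3], 'p': 0.81}]
```

View pics/w7.png

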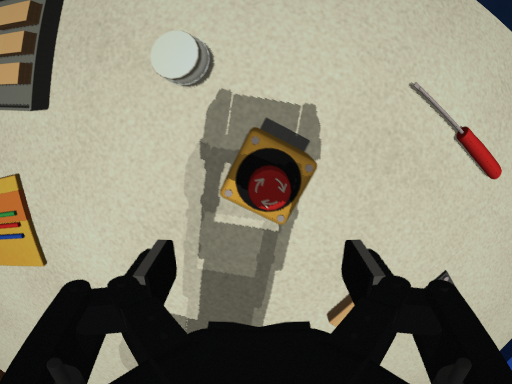

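The mushroom sits at (270,187), centred between the open fingers, with the jar at (178,57) well clear. Descending to grip it.

send_rows --pt "0.002 0 -0.035 0 0 0" --pt "0 0 -0.035 0 0 0" --pt "0 0 -0.035 0 0 0" --pt "0 0 -0.025 0 0 0" --pt "0 0 -0.015 0 0 0" --pt "0 0 -0.004 0 0 0" --pt "0 0 0 0 0 0" --pt "0 0 0 0 0 0"

```text
clock: 10.42
tool_pos: [0.5899, 0.2029, 0.0685]
orientation: [0.982, 0.187, 0.001, 0.0]
wrist_force: [1.1, 0.1, -0.7]
grip_width: 0.0854
gripper_force: 0.0
```

send_rows --pt "0 0 0 0 0 0" --pt "0 0 0 0 0 0" --pt "0 0 0 0 0 0" --pt "0 0 0 0 0 0" --pt "0 0 0 0 0 0" --pt "0 0 0 0 0 0" --hand 0.03 --force 30

```text
clock: 10.92
tool_pos: [0.5905, 0.2014, 0.0685]
orientation: [0.982, 0.188, 0.001, 0.001]
wrist_force: [2.4, -8.7, 3.2]
grip_width: 0.0391
gripper_force: 32.0
```

send_rows --pt "0 -0.001 0 0 0 -0.11" --pt "0 0 0 0 0 -0.11" --pt "0 0 0 0 0 -0.11" --pt "0 0 0 0 0 -0.11" --pt "0 0 0 0 0 -0.11" --pt "0 0 0 0 0 -0.11" --pt "0 0 0 0 0 -0.11" --pt "0 0 0 0 0 -0.11"

```text
clock: 11.58
tool_pos: [0.5906, 0.199, 0.0684]
orientation: [0.968, -0.251, 0.002, 0.002]
wrist_force: [0.8, -14.5, 2.9]
grip_width: 0.0392
gripper_force: 32.0
```

send_rows --pt "0 0 0 0 0 0" --pt "0 0 0 0 0 0" --pt "0 0 0 0 0 0"

```text
clock: 11.83
tool_pos: [0.5906, 0.1989, 0.0684]
orientation: [0.969, -0.249, 0.002, 0.002]
wrist_force: [2.5, -13.6, 3.1]
grip_width: 0.0391
gripper_force: 32.0
```

```bash
python3 -c "
from h import *
s=ctrl.state(); print(s)
im=ctrl.capture('wrist'); cv2.imwrite('pics/w8.png',cv2.cvtColor(im,cv2.COLOR_RGB2BGR))"
```

```text
{'clock': 11.8333, 'joints': array([ 0.20444326,  0.67655035,  1.43635662, -0.00561208,  1.02680673,
        2.28054168]), 'joint_vel': array([-1.22612395e-03,  1.92614245e-03,  9.66684888e-04,  7.66716190e-04,
       -3.41414108e-04, -4.44489016e-05]), 'joint_torque': array([ 8.32166702e+00, -5.41780078e+01, -2.05217654e+01,  3.36580575e+00,
       -4.14556568e-02,  1.67605025e-01]), 'tool_pos': array([0.5906183 , 0.19894635, 0.06842146]), 'orientation': array([ 0.96861136, -0.24856664,  0.00190329,  0.00174109]), 'wrist_force': array([  2.52899675, -13.60562481,   3.14181974]), 'wrist_torque': array([-1.87798451, -0.51989319,  0.08657796]), 'gripper_force': 32.022736966609955, 'grip_width': 0.039120722143890625}
```

View pics/w8.png

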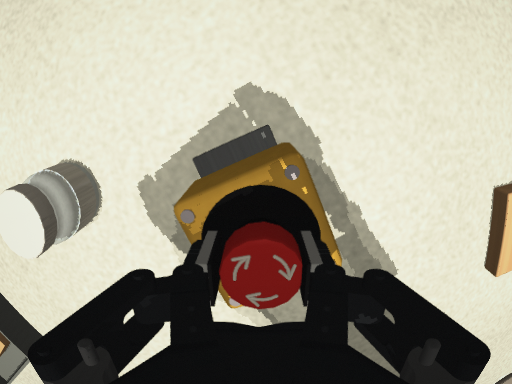

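The head at (262,265) sits between the pads, with its arrows in the same place relative to the gripper as before the twist, so it turned along. Releasing.

send_rows --pt "0 0 0 0 0 0" --pt "0 0 0 0 0 0" --pt "0 0 0 0 0 0" --pt "0 0 0 0 0 0" --pt "0 0 0 0 0 0" --pt "0 0 0 0 0 0" --pt "0 0 0 0 0 0" --pt "0 0 0 0 0 0" --hand 0.0854

```text
clock: 12.55
tool_pos: [0.589, 0.2024, 0.0672]
orientation: [0.969, -0.248, -0.0, 0.0]
wrist_force: [-0.2, 0.4, -0.2]
grip_width: 0.0856
gripper_force: 0.0
```

send_rows --pt "0 0 0.01 0 0 0" --pt "0 0 0.03 0 0 0" --pt "0 0 0.04 0 0 0" --pt "0 0 0.04 0 0 0" --pt "0 -0.03 0.02 0 0 0" --pt "0 -0.03 0 0 0 0" --pt "0 0 0 0 0 0" --pt "0 0 0 0 0 0"

```text
clock: 13.22
tool_pos: [0.5893, 0.1409, 0.2085]
orientation: [0.968, -0.25, 0.001, -0.0]
wrist_force: [0.2, 1.6, -0.3]
grip_width: 0.0858
gripper_force: 0.0
```

send_rows --pt "0 0 0 0 0 0" --pt "0 0 0 0 0 0" --pt "0 0 0 0 0 0" --pt "0 0 0 0 0 0"

```text
clock: 13.55
tool_pos: [0.5888, 0.143, 0.2069]
orientation: [0.969, -0.248, -0.0, 0.0]
wrist_force: [-0.3, 0.0, 0.0]
grip_width: 0.0856
gripper_force: 0.0
```

```bash
rm rays.json; python3 w.py w9 estop_top oiler_top
```

```text
estop_top 0.71 [201.7 221.2] [0.5884 0.2029 0.105 ]
13.7 [0.589  0.1427 0.2071] [ 0.11  0.51  1.33 -0.    1.31  2.18]
```

View pics/w9.png

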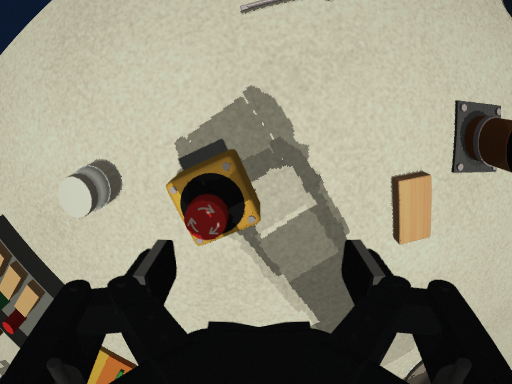

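The head at (206,217) looks raised and the fingers are clear. I'll confirm its height by a light touch with closed fingers, well short of the catch.

send_rows --pt "0 0.03 0 0 0 0" --pt "0 0.03 -0.01 0 0 0" --pt "0 0 -0.03 0 0 0" --pt "0 0 -0.03 0 0 0" --pt "0 0 -0.02 0 0 0" --pt "0 0 -0.006 0 0 0" --pt "0 0 0 0 0 0" --pt "0 0 0 0 0 0" --hand 0

```text
clock: 14.37
tool_pos: [0.5897, 0.2023, 0.1122]
orientation: [0.969, -0.249, 0.0, -0.0]
wrist_force: [0.1, -0.4, 0.5]
grip_width: 0.0002
gripper_force: 0.0
```

send_rows --pt "0 0 -0.004 0 0 0" --pt "0 0 -0.004 0 0 0" --pt "0 0 0 0 0 0" --pt "0 0 0 0 0 0" --pt "0 0 0 0 0 0"

```text
clock: 14.78
tool_pos: [0.5896, 0.2022, 0.1041]
orientation: [0.969, -0.249, 0.001, -0.0]
wrist_force: [0.4, -0.2, 1.3]
grip_width: 0.0005
gripper_force: 0.8
```

Contact at 0.104 (pad force 0.8 N, where the latched head gave none at 0.0985): the head is fully up. Retreat and hand in.

send_rows --pt "0 0 0.01 0 0 0" --pt "0 0 0.03 0 0 0" --pt "0 0 0.04 0 0 0" --pt "0 -0.03 0.03 0 0 0" --pt "0 -0.03 0 0 0 0" --pt "0 0 0 0 0 0" --pt "0 0 0 0 0 0" --pt "0 0 0 0 0 0"

```text
clock: 15.45
tool_pos: [0.5887, 0.1429, 0.2128]
orientation: [0.969, -0.249, -0.0, -0.0]
wrist_force: [-0.4, -0.1, -0.3]
grip_width: -0.0005
gripper_force: 0.0
```

send_rows --pt "0 0 0 0 0 0" --pt "0 0 0 0 0 0" --pt "0 0 0 0 0 0" --pt "0 0 0 0 0 0"

```text
clock: 15.78
tool_pos: [0.5889, 0.1434, 0.2124]
orientation: [0.969, -0.248, -0.0, 0.0]
wrist_force: [-0.2, -0.3, 0.4]
grip_width: -0.0001
gripper_force: 0.0
```

```bash
python3 -c "
from rig import ctrl
print(ctrl.finish_job())"
```

```text
the job is handed in; nothing more can be done
None
```

I latched the mushroom, pumped the oiler cap to its stop, twisted the mushroom about 0.9 rad clockwise and let go; a light touch found it fully up, though I didn't measure that it turned back or that the cap sprang up, and the job was handed in at about 16 s with no verdict returned.

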